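# Seat a micropipette holder against the stop of its setting jig

### The job

Take the steel micropipette holder from its grey rest, lay it in the V-groove of the setting jig with its round nose towards the black hood, and push it along the groove, under the sprung roller, until the nose touches the hidden end stop inside the hood. Feel for the stop and press only lightly, because the stop is sprung and delicate; leave the holder lying there in touch with it, and do not disturb the beaker, the jar or the dropper bottle.

Things in the scene. Friction and masses are not known exactly. Their poses are not given: they have to be found in the camera images.
- holder: loose micropipette holder, 60 to 110 g: round steel bar, 10 mm in diameter, 180 mm long over all, black grip bands round its middle. Origin on its axis at mid-length, x along the bar: hemispherical nose at x = +90 mm, flat blue push cap (16 mm in diameter, 7 mm thick) with its face at x = -90 mm. Lies level in the rest.
- rest: grey plastic rest, fixed: base 150 x 50 mm, 8 mm thick, two V-posts 12 mm long at x = +58 and -58 mm, tops 43 mm high. The holder lies in them along x, axis 42 mm above the table, nose to +x; between the posts the bar is free for fingers. Origin at the centre of the underside.
- jig: setting jig, fixed to the table. Origin on the table top under the groove, z up, x along the groove in the direction of pushing. Aluminium base x = -74 to +132 mm, 62 mm wide, 8 mm thick. V-groove blocks 29 mm wide, 43 mm high: short rear post x = -65 to -53 mm, main block x = +38 to +115 mm, a gap for fingers between.
- stop_unit: black hood of the end stop, fixed; origin and axes as the jig's. x = +81 to +127 mm, 42 mm wide, 62 mm high; the groove runs in at its front. Inside, unseen, a sprung pad on the axis: face anywhere from x = +87 to +105 mm, new each time. It yields 1 mm per 1.5 N; over 12 N damages it. The roller's grip keeps a released holder in touch.
- beaker: clear beaker, 55 mm wide, 69 mm high, loose; origin at the centre of its underside; leave alone
- seed_jar: jar with a green lid, 54 mm wide, 70 mm high, loose; origin at the centre of its underside; leave alone
- dropper: amber dropper bottle, 41 mm wide, 119 mm high, loose; origin at the centre of its underside; leave alone
- jig_lay (a point): point on the groove's axis (jig x = -34 mm, y = 0, 42 mm above the table), axes as the jig's. A holder lying in the groove has its axis at this height. To be laid in from above, clear of the roller, its centre must be within 8 mm of this point along x, its nose to +x.
- jig_roller (a point): on the groove's axis under the brass roller (jig x = +73 mm), axes as the jig's. The roller, 10 mm in diameter, hangs on a spring in a bridge 10 x 44 mm, 71 mm high. It is 1.5 mm lower than the top of a lying holder, so the round nose lifts it when pushed under. It presses with about 3 N and drags on the holder, 3 to 7 N in all with the groove.
Not all that is in view belongs to the job. There is more than one size of the holder; the one meant has the size given above.

How it is judged:
By the outcome, as a careful person would: the job done as asked, in the order asked, and still so for the second after the job is handed in, with the robot touching nothing.
It also fails if it takes over 69 s, if anything falls off the work surface, if the arm or the gripper's body presses on something with over 40 N, if the wrist force passes 120 N, or if a joint passes its speed limit or range.

### The arm

A 6-joint arm with a two-finger parallel gripper is mounted at the origin on a cart in front of the work surface, level with it; the furniture and walls round the work are solid. World frame = base frame: x ahead of the robot, y to its left, z up, the work surface at z = 0. Lengths are in m, angles in degrees, forces in N, time in s.
With the tool pointing down it reaches from about 0.275 to 0.85 m from the base axis. Payload 19 kg.
Tool frame: the origin (TCP) lies on the centre line of the jaws, within the pads' length; the fingertips stand 25 mm ahead of it and the grasp point (between the pads) lies 6 mm ahead of it (env.tip_reach is the distance from the TCP to the fingertips, in m); z points along the fingers, y is the direction in which the jaws open and shut (so a half turn about z gives the same grasp; the last joint's range is limited). The gripper opens to 85 mm and grips with 20 to 120 N. Pads are 22 mm wide; open, the fingers measure 114 mm over their backs; the gripper's body (76 mm by 85 mm) begins 54 mm behind the grasp point. The pads swing forward as they close: fully open they stand 13 mm farther back than shut.
Start: joints at [-78.094, 8.623, 82.357, -0, 89.026, -7.678], TCP at [0.193, -0.542, 0.256] pointing down, gripper open.
Joint ranges: [-160.23, 160.23], [-39.13, 120.54], [6.94, 153.29], [-79.49, 259.48], [9.18, 160.14], [-161.06, 161.06]. Speed limits (degrees/s): [108.29, 108.29, 127.2, 172.46, 172.46, 172.46].

### API

Orientations are given as a 3x3 rotation matrix whose columns are the frame's x, y, z axes.
In Python, from cell import env gives the robot as it stands. Calls block until the motion is done:
- env.move_to(position, orientation): joint-space move of the TCP to a pose.
- env.movel(position, rot=None, v=0.15, f_stop=None): straight line of the TCP; rot=None keeps the orientation; v is the mean speed in m/s. With f_stop (N) it stops when the force on the tool has changed by that much, and returns True; else False.
- env.move_joints(angles): joint-space move.
- env.open() and env.grasp(squeeze=None): open the fingers fully, or close them until they stop; squeeze is the grip in N (None keeps the last).
- env.wait(seconds).
- env.solve_ik(position, orientation): joint angles nearest the present ones, or None.
- env.state(): the state.
- env.get_image(name): name is "side" or "top" or "wrist"; returns a dict with "pixels" (384x512x3 uint8, red, green, blue), "fx", "fy", "cx", "cy" (pixels), "k1" (the pictures are not rectified: a ray, as slopes to the right and down, at radius r is drawn at 1 + k1 r^2 times it, then the intrinsics apply), "R" (3x3) and "t" (3): a world point X has camera coordinates R X + t. Camera axes: x right, y down, z forward; pixel columns grow to the right and rows downward; lengths in m; the calibration is good to about 2 mm. A picture is of the moment at which its call begins. There is no depth.
A pose or a line that the arm cannot do raises env.MotionError and nothing moves.
- env.sign_off(): hands the job in, once; it reports no verdict.
The state is a dict: "time_s": time; "joints": joint angles; "dq": joint speeds; "effort": joint torques, N m; "ee_pos": TCP position; "ee_rot": TCP orientation; "ft_force": force on the tool from outside, world axes, zero at the start; "ft_torque": the same for the moment, N m; "opening": opening from 0.0 (shut) to 1.0 (fully open).
Only numpy, scipy, OpenCV 4.12 (cv2) and the standard library are available. Lean on these libraries where they do the work, as an engineer would, in place of code of your own. Each camera call takes 0.05 s, during which the arm holds its last target. There are 200 camera calls.

## Working session

There is one attempt and no reset: what is moved stays moved. The work goes in short steps, each a Python script; the robot and the scene stay as the last script left them, time stands still between calls to the robot, and variables do not carry over. Pictures are saved under pics/ and viewed, about 8 in all and at most 12, crops included, and the job is handed in when it is done.

```bash
ls; mkdir -p pics
python3 - <<'E'
from cell import env
import cv2,numpy as np,pickle
d={}
for n in("top","side","wrist"):
    i=env.get_image(n);d[n]=i
    cv2.imwrite(f"pics/{n}0.png",i["pixels"][:,:,::-1])
    print(n,i["fx"],i["cx"],i["cy"],i["k1"],(-i["R"].T@i["t"]).round(3),i["R"].round(3).tolist())
pickle.dump(d,open("im0.pkl","wb"))
a=np.hstack([d["top"]["pixels"],d["side"]["pixels"]])[:,:,::-1]
print(env.state()["time_s"],env.tip_reach)
E
```

```text
pics
top 441.01966634857456 260.1227660854474 192.45793352490873 -0.027018694712350806 [ 0.481 -0.005  1.173] [[-0.018, -1.0, 0.0], [-0.998, 0.018, -0.054], [0.054, -0.001, -0.999]]
side 394.2531020850966 250.90515712129795 193.40207198061327 -0.08537483448561624 [0.185 0.891 0.964] [[-0.917, -0.398, 0.015], [-0.282, 0.623, -0.729], [0.28, -0.673, -0.684]]
wrist 268.38424584141717 256.21419880124586 187.33808574732493 0.019930788102369385 [ 0.26  -0.518  0.373] [[0.337, -0.942, -0.0], [-0.904, -0.323, 0.28], [-0.263, -0.094, -0.96]]
0.15 0.025
```

View pics/top0.png

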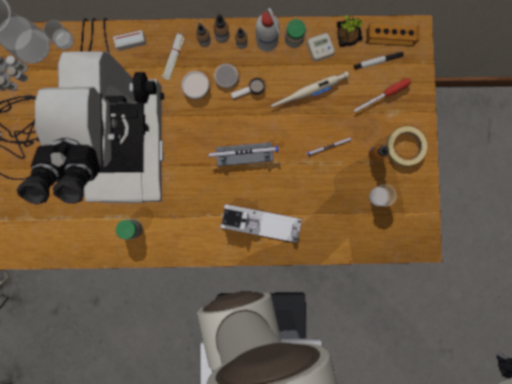

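View pics/side0.png

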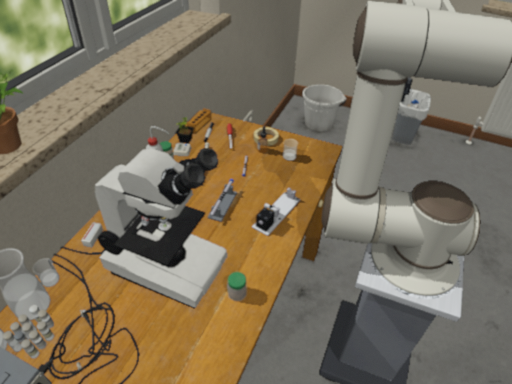

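Run:
```python
import cv2
t=cv2.imread("pics/top0.png");s=cv2.imread("pics/side0.png")
a=cv2.resize(t[130:250,200:400],(800,480),interpolation=cv2.INTER_CUBIC)
cv2.imwrite("pics/topc.png",a)
b=cv2.resize(s[125:245,195:315],(600,600),interpolation=cv2.INTER_CUBIC)
cv2.imwrite("pics/sidec.png",b)
```

```text
(no output)
```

View pics/topc.png

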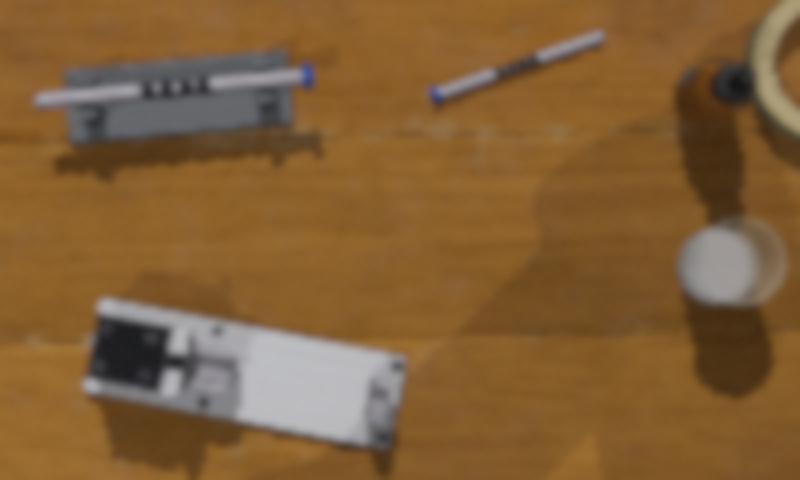

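View pics/sidec.png

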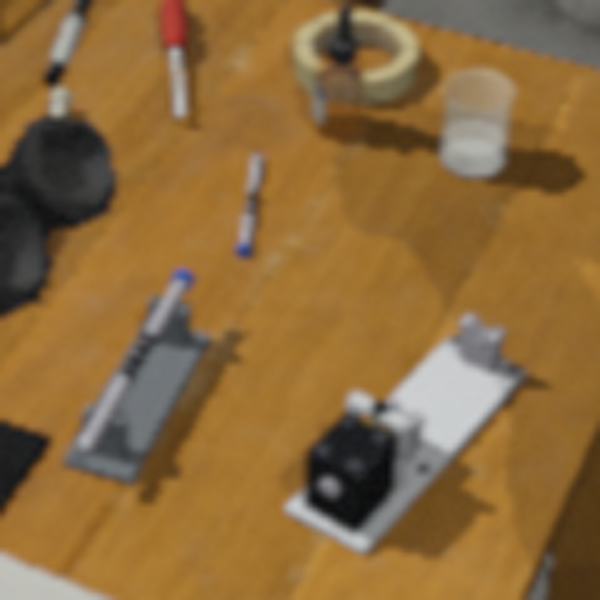

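Candidates (top image px): the long bar in the grey rest, nose (209,155), blue cap (277,149), about 180 mm; the short look-alike lying on the table (309–350,153–139), about 115 mm; pens at the back (380,60), (173,56). The one in the rest matches. Dropper is at (385,151), beaker at (381,196) and jar at (128,229). Jig hood is at (232,218), rear post at (296,232).

```bash
cat > h.py <<'E'
import numpy as np,cv2,pickle
def ray(im,uv):
    K=np.array([[im["fx"],0,im["cx"]],[0,im["fy"],im["cy"]],[0,0,1]])
    p=cv2.undistortPoints(np.array([[uv]],float),K,np.array([im["k1"],0,0,0]))[0,0]
    R=im["R"];return -R.T@im["t"],R.T@np.array([p[0],p[1],1])
def onz(im,uv,z):
    c,d=ray(im,uv);return c+d*(z-c[2])/d[2]
def tri(*obs):
    A=np.zeros((3,3));b=np.zeros(3)
    for im,uv in obs:
        c,d=ray(im,uv);d=d/np.linalg.norm(d);P=np.eye(3)-np.outer(d,d);A+=P;b+=P@c
    return np.linalg.solve(A,b)
def proj(im,X):
    K=np.array([[im["fx"],0,im["cx"]],[0,im["fy"],im["cy"]],[0,0,1]])
    return cv2.projectPoints(np.array([X],float),cv2.Rodrigues(im["R"])[0],im["t"],K,np.array([im["k1"],0,0,0]))[0][0,0]
def down(yaw_y):
    "tool down, y axis (jaws) along angle yaw_y"
    y=np.array([np.cos(yaw_y),np.sin(yaw_y),0]);z=np.array([0,0,-1.]);return np.column_stack([np.cross(y,z),y,z])
E
python3 - <<'E'
from h import *
d=pickle.load(open("im0.pkl","rb"));T,S=d["top"],d["side"]
tc=lambda x,y:(200+x/4-.375,130+y/4-.375); sc=lambda x,y:(195+x/5-.4,125+y/5-.4)
n=tri((T,tc(37,99)),(S,sc(83,445)));c=tri((T,tc(309,75)),(S,sc(183,275)))
print("nose",n,"cap",c,np.linalg.norm(n-c))
print("z42",onz(T,tc(37,99),.042),onz(T,tc(309,75),.042))
print("rest corners",[onz(T,tc(*p),.008)[:2].round(4).tolist() for p in((65,70),(290,52),(292,123),(70,142))])
J=[onz(T,tc(*p),.008)[:2] for p in((100,298),(405,355),(388,450),(83,390))];print("jig",J)
print("hood",tri((T,tc(128,352)),(S,sc(355,455))))
for nm,p,z in(("drop",(737,84),.119),("beak",(752,260),.069),):print(nm,onz(T,tc(*p),z))
print("jar",onz(T,(128,229),.07))
E
```

```text
nose [0.64278561 0.12387563 0.04108433] cap [ 0.65497138 -0.05204298  0.04275126] 0.1763480295779867
z42 [0.64329848 0.12401813 0.042     ] [ 0.65575208 -0.05184258  0.042     ]
rest corners [[0.6673, 0.109], [0.6766, -0.0409], [0.6291, -0.0413], [0.619, 0.1063]]
jig [array([0.51511861, 0.08775566]), array([ 0.4739394 , -0.11287422]), array([ 0.41175158, -0.10029137]), array([0.45469521, 0.09978812])]
hood [0.47748298 0.06659501 0.04837859]
drop [ 0.63404865 -0.30671402  0.119     ]
beak [ 0.52987018 -0.32673666  0.069     ]
jar [0.45535436 0.3254087  0.07      ]
```

Run:
```python
from h import *
from cell import env
print(env.state()["ee_rot"].round(2).tolist() if hasattr(env.state()["ee_rot"],'round') else env.state()["ee_rot"])
for nm,p,a in(("rest",(.6485,.036,.036),4),("jig",(.455,-.05,.036),-11.8)):
  for o in(0,180):
    for z in(.036,.2):
      q=env.solve_ik([p[0],p[1],z],down(np.radians(a+o)));print(nm,o,z,None if q is None else np.round(q,1))
```

```text
[[0.94, 0.34, -0.0], [0.34, -0.94, 0.0], [0.0, -0.0, -1.0]]
rest 0 0.036 [-3.6 26.1 86.3 -0.  67.5 -7.6]
rest 0 0.2 [-3.6 18.8 76.4 -0.  84.8 -7.6]
rest 180 0.036 None
rest 180 0.2 None
jig 0 0.036 [-15.9   5.7 113.1  -0.   61.2  -4.1]
jig 0 0.2 [-15.9  -4.  102.   -0.   82.   -4.1]
jig 180 0.036 None
jig 180 0.2 None
```

Run:
```python
from h import *
from cell import env
d={}
def shot(n):
    env.wait(.1);i=env.get_image("wrist");d[n]=i;cv2.imwrite(f"pics/{n}.png",i["pixels"][:,:,::-1])
R=down(np.radians(4))
env.move_to([.6485,.0,.2],R)
shot("r1")
env.movel([.6,.03,.15],v=.2);shot("r2")
RJ=down(np.radians(-11.8))
env.move_to([.455,-.06,.16],RJ);shot("j1")
env.movel([.43,-.0,.16],v=.2);shot("j2")
pickle.dump(d,open("im1.pkl","wb"));print(env.state()["time_s"],env.state()["ft_force"])
a=np.hstack([cv2.imread(f"pics/{n}.png") for n in("r1","r2")]);b=np.hstack([cv2.imread(f"pics/{n}.png") for n in("j1","j2")])
m=np.vstack([a,b]);cv2.imwrite("pics/mont.png",cv2.resize(m,(800,600),interpolation=cv2.INTER_AREA))
```

```text
4.9917 [-0.10162841 -1.26396671  0.16391325]
```

View pics/mont.png

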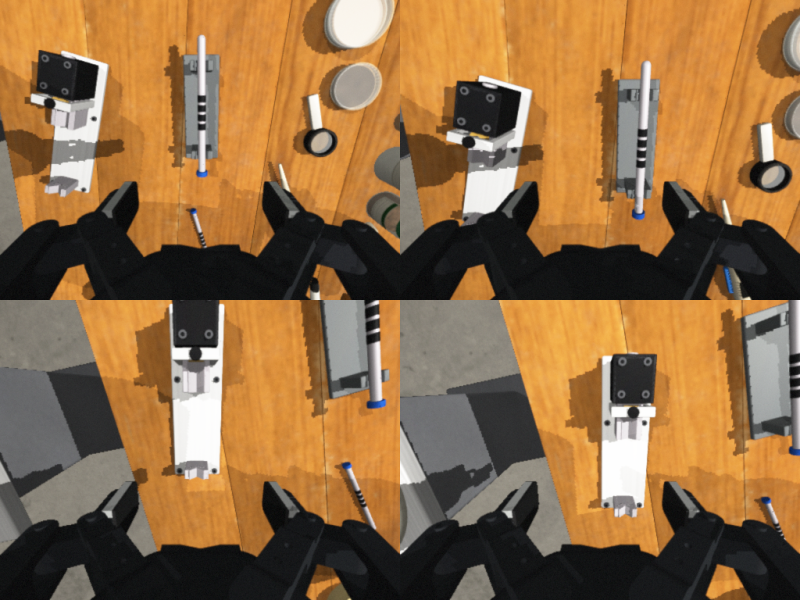

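Run:
```python
import cv2,numpy as np
ts=[]
for n,x,y,w in(("r1",220,25,70),("r2",270,60,70),("j1",205,15,95),("j2",248,58,85)):
    c=cv2.imread(f"pics/{n}.png")[y:y+235,x:x+w]; ts.append(cv2.resize(c,None,fx=2.5,fy=2.5,interpolation=cv2.INTER_CUBIC))
m=np.hstack(ts);print(m.shape);cv2.imwrite("pics/z1.png",m)
```

```text
(588, 800, 3)
```

View pics/z1.png

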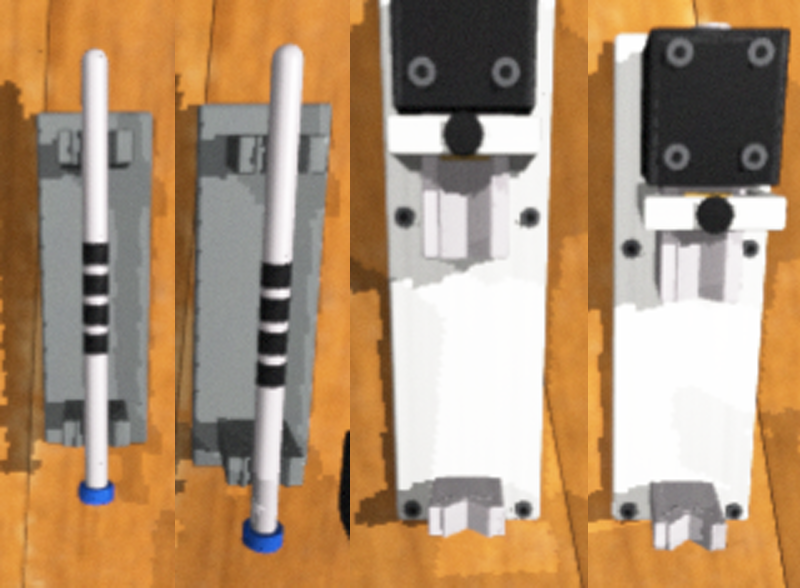

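Run:
```python
from h import *
d=pickle.load(open("im1.pkl","rb"));d0=pickle.load(open("im0.pkl","rb"))
O={"r1":(0,220,25),"r2":(175,270,60),"j1":(350,205,15),"j2":(588,248,58)}
def px(n,x,y):
    o,a,b=O[n];return (a+(x-o)/2.5-.3,b+y/2.5-.3)
def T2(n1,p1,n2,p2):
    return tri((d[n1],px(n1,*p1)),(d[n2],px(n2,*p2)))
def Z(n,p,z): return onz(d[n],px(n,*p),z)
for nm,p1,p2 in(("nose",(93,50),(288,46)),("band+",(95,243),(276,263)),("band-",(95.5,353),(271,386)),("capc",(97,494),(262,536))):
    print(nm,T2("r1",p1,"r2",p2).round(4),Z("r1",p1,.045).round(4)[:2],Z("r2",p2,.045).round(4)[:2])
for nm,p1,p2,z in(("s rl",(413,509),(627,511),.009),("s rr",(523,509),(735,511),.009),("s fl",(405,217),(631,248),.009),("s fr",(530,217),(750,247),.009),("h l",(422,71),(677,156),.062),("h r",(506,71),(754,156),.062),("bl",(397,518),(613,518),.008),("br",(541,518),(747,519),.008)):
    print(nm,T2("j1",p1,"j2",p2).round(4),Z("j1",p1,z).round(4)[:2],Z("j2",p2,z).round(4)[:2])
```

```text
nose [0.6405 0.1261 0.0438] [0.6405 0.1257] [0.6403 0.126 ]
band+ [0.646  0.0575 0.0423] [0.6461 0.0577] [0.6454 0.0579]
band- [0.6493 0.0136 0.0453] [0.6495 0.0137] [0.6493 0.0133]
capc [ 0.6548 -0.0516  0.0397] [ 0.6547 -0.0493] [ 0.6535 -0.0481]
s rl [ 0.4193 -0.0965  0.0074] [ 0.4198 -0.0957] [ 0.4191 -0.0956]
s rr [ 0.4666 -0.1043  0.0111] [ 0.4663 -0.1053] [ 0.467  -0.1055]
s fl [0.4443 0.0218 0.0079] [0.4444 0.0217] [0.4442 0.022 ]
s fr [0.4913 0.0122 0.0075] [0.491  0.0121] [0.4913 0.0126]
h l [0.4638 0.0568 0.0637] [0.4636 0.0571] [0.464  0.0567]
h r [0.4872 0.0519 0.0634] [0.4873 0.0522] [0.4875 0.0518]
bl [ 0.4119 -0.0989  0.0074] [ 0.4119 -0.0988] [ 0.4121 -0.0985]
br [ 0.4727 -0.1132  0.0049] [ 0.4732 -0.1115] [ 0.4719 -0.1113]
```

```bash
cat >> h.py <<'E'
JO=np.array([.4575,-.0328]);JA=np.radians(78.2);JU=np.array([np.cos(JA),np.sin(JA)]);JN=np.array([-JU[1],JU[0]])
def jig(x,y=0,z=0): return [*(JO+x*JU+y*JN),z]
E
python3 - <<'E'
from h import *
from cell import env
s=env.state
d=pickle.load(open("im1.pkl","rb"))
# check block front edge x=38,z=43 and post
for n,X in(("j1",jig(.038,0,.043)),("j1",jig(-.065,0,.043)),("j1",jig(.081,0,.062)),("j2",jig(.038,0,.043))):
    u,v=proj(d[n],X);o={"j1":(350,205,15),"j2":(588,248,58)}[n];print(n,o[0]+(u-o[1])*2.5,(v-o[2])*2.5)
R=down(np.radians(4.5))
env.move_to([.6476,.0363,.15],R)
env.open()
print(env.movel([.6476,.0363,.06],v=.12,f_stop=8))
print(env.movel([.6476,.0363,.048],v=.04,f_stop=6), s()["ft_force"])
env.grasp(40);print("open",s()["opening"],s()["ft_force"])
print(env.movel([.6476,.0363,.14],v=.08)); env.wait(.2)
print(s()["opening"],s()["ft_force"],s()["time_s"])
E
```

```text
j1 465.8856234228017 253.35284710471177
j1 466.68558884413125 532.8181049264855
j1 464.35487017568045 102.19163570346154
j2 699.9375947099114 299.0351804357971
False
False [-0.23083415  0.53808055 -0.56662733]
open 0.10100868997915555 [-2.1769734  -0.79394821  2.62851582]
False
0.09937749871767329 [ 0.19928486 -0.36705831 -1.43279831] 9.625
```

Run:
```python
from h import *
from cell import env
s=env.state
RJ=down(JA-np.pi/2)
env.move_to(jig(-.036,0,.14),RJ); env.wait(.2)
i=env.get_image("wrist");t=env.get_image("side");pickle.dump((i,t),open("im2.pkl","wb"))
cv2.imwrite("pics/w2.png",i["pixels"][:,:,::-1])
c=t["pixels"][125:245,195:355][:,:,::-1]
m=np.hstack([cv2.resize(i["pixels"][:,:,::-1],(400,300)),cv2.resize(c,(400,300),interpolation=cv2.INTER_CUBIC)]);cv2.imwrite("pics/m2.png",m)
for x in(.054,):print(proj(i,jig(x,0,.134)))
print(s()["ee_pos"],s()["time_s"])
```

```text
[254.56250934  62.66566544]
[ 0.45062079 -0.06777063  0.13981049] 10.8167
```

View pics/w2.png

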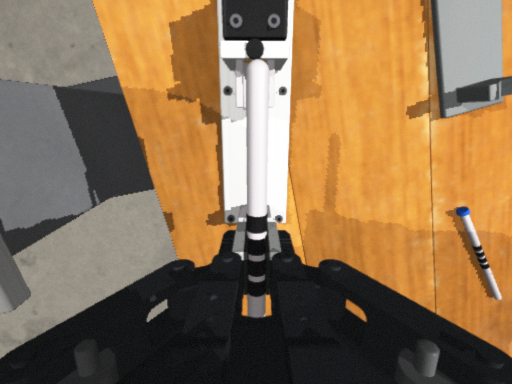

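Run:
```python
from h import *
i,t=pickle.load(open("im2.pkl","rb"))
tj=lambda X:(np.array([(X[:2]-JO)@JU,(X[:2]-JO)@JN])*1e3).round(1)
for nm,uv,z in(("fs",(257,91),.009),("rs",(255.5,217),.009),("hs",(255,20.5),.062),("nose",(257.5,60),.134),("bar",(257.3,130),.139),("band",(257,214),.139)):
    print(nm,tj(onz(i,uv,z)))
```

```text
fs [50.3 -1.4]
rs [-67.9  -0.3]
hs [89.3  0.1]
nose [55.  -1.2]
bar [26.7 -1.2]
band [-12.3  -1.2]
```

Run:
```python
from h import *
from cell import env
s=env.state
def f():
    F=np.array(s()["ft_force"]);return np.round([F[:2]@JU,F[:2]@JN,F[2]],2), round(s()["ee_pos"][2],4)
y=.0007
print(env.movel(jig(-.036,y,.075),v=.1,f_stop=8));env.wait(.15);print(f())
print(env.movel(jig(-.036,y,.056),v=.05,f_stop=5));env.wait(.15);print(f())
for z in np.arange(.054,.0455,-.001):
    h=env.movel(jig(-.036,y,z),v=.02,f_stop=3);env.wait(.1);print(h,f())
    if h or f()[0][2]>2: break
i=env.get_image("wrist");cv2.imwrite("pics/w3.png",i["pixels"][:,:,::-1])
print(s()["time_s"])
```

```text
False
(array([-0.14,  0.27, -0.78]), np.float64(0.0756))
False
(array([ 1.07, -0.45, -0.47]), np.float64(0.0562))
False (array([ 0.65,  0.6 , -1.61]), np.float64(0.054))
False (array([-0.26,  0.34, -0.96]), np.float64(0.053))
False (array([ 0.13, -0.23, -0.44]), np.float64(0.052))
False (array([-0.31,  0.99, -0.86]), np.float64(0.051))
False (array([-0.45, -0.2 , -0.43]), np.float64(0.05))
False (array([ 0.42, -0.36,  0.31]), np.float64(0.049))
False (array([0.04, 0.88, 3.86]), np.float64(0.0481))
14.95
```

Run:
```python
from h import *
from cell import env
s=env.state
env.open();env.wait(.1)
env.movel(jig(-.036,.0007,.14),v=.12)
env.movel(jig(-.06,.0007,.16),v=.15);env.wait(.15)
i=env.get_image("wrist");pickle.dump(i,open("im4.pkl","wb"))
c=i["pixels"][:,:,::-1][0:300,150:360];cv2.imwrite("pics/w4.png",cv2.resize(c,None,fx=2,fy=2,interpolation=cv2.INTER_CUBIC))
for X in(jig(.054,0,.042),jig(-.126,0,.042)):print((proj(i,X)-[150,0])*2)
print(s()["time_s"])
```

```text
[214.94647224 105.04912984]
[213.91645281 509.19185514]
17.25
```

View pics/w4.png

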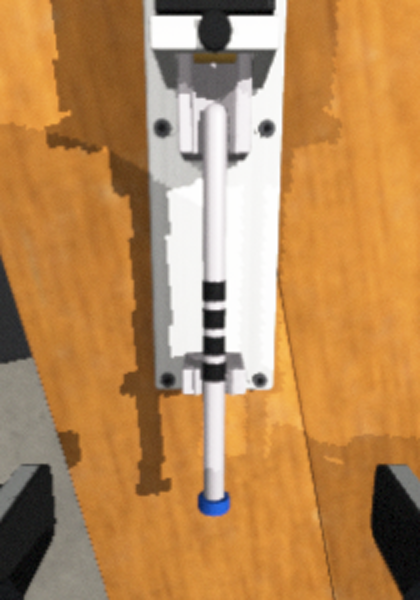

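```bash
cat > push.py <<'E'
from h import *
from cell import env
s=env.state; y=.0007; Z=.046
def fx(n=6):
    a=[]
    for _ in range(n):
        a.append(-np.array(s()["ft_force"])[:2]@JU); env.wait(.02)
    return float(np.mean(a))
def tx(): return float((np.array(s()["ee_pos"])[:2]-JO)@JU)*1e3
E
python3 - <<'E'
from push import *
env.movel(jig(-.165,y,.14),v=.15)
env.grasp(40);print(s()["opening"])
env.movel(jig(-.165,y,Z),v=.12)
env.wait(.2);b=fx(10);print("bias",b)
h=env.movel(jig(-.130,y,Z),v=.03,f_stop=2.5);print(h,tx(),fx()-b)
x0=tx(); print(s()["time_s"])
open("bias.txt","w").write(f"{b} {x0}")
# push to just past the roller crest, in 2 mm steps
for k in range(1,20):
    x=x0+k*2
    if x>-137+26: break
    h=env.movel(jig(x/1e3,y,Z),v=.03,f_stop=9);F=fx(4)-b;print(round(tx(),1),round(F,2),h)
    if h or F>9: break
print(s()["time_s"])
E
```

```text
-0.002198077229167437
bias -0.23748448932765226
False -130.10059053635433 0.3063037623278133
21.6
-128.0 0.02 False
-126.0 -0.08 False
-124.0 0.15 False
-122.1 0.12 False
-120.0 0.31 False
-118.0 1.25 False
-116.2 2.44 False
-114.0 2.55 False
-112.0 2.2 False
24.45
```

Run:
```python
from push import *
b=float(open("bias.txt").read().split()[0]); x=tx(); x0=round(x,1); log=[]; hit=0
while x0<-80:
    x0+=.5
    h=env.movel(jig(x0/1e3,y,Z),v=.02,f_stop=6);F=fx(6)-b
    base=np.median([l[1] for l in log[:-3]]) if len(log)>5 else F
    log.append((round(tx(),1),round(F,2)))
    hit=hit+1 if F-base>1.7 else 0
    if h or hit>=2 or F>10 or s()["time_s"]>50: break
print(log);print(h,hit,F,base,s()["time_s"])
```

```text
[(-111.6, 5.49), (-111.1, 5.34), (-110.7, 5.43), (-110.1, 5.36), (-109.6, 5.47), (-109.1, 5.33), (-108.7, 5.42), (-108.2, 6.01), (-107.7, 5.6), (-107.2, 5.67), (-106.7, 5.55), (-106.2, 5.68), (-105.7, 5.78), (-105.2, 5.66), (-104.6, 6.0), (-104.2, 5.57), (-103.7, 5.37), (-103.2, 5.42), (-102.7, 5.67), (-102.1, 5.55), (-101.6, 5.79), (-101.1, 5.27), (-100.6, 5.36), (-100.1, 5.38), (-99.6, 5.33), (-99.1, 5.32), (-98.6, 5.0), (-98.1, 6.06), (-97.7, 5.87), (-97.2, 5.99), (-96.7, 5.63), (-96.2, 5.75), (-95.7, 5.76), (-95.1, 5.51), (-94.6, 5.82), (-94.2, 5.58), (-93.6, 5.62), (-93.1, 5.37), (-92.7, 5.42), (-92.1, 5.4), (-91.6, 5.62), (-91.1, 5.1), (-90.6, 5.28), (-90.1, 5.11), (-89.6, 5.23), (-89.1, 5.17), (-88.6, 5.36), (-88.1, 5.75), (-87.6, 5.59), (-87.2, 5.74), (-86.7, 5.98), (-86.2, 6.95), (-85.8, 7.66), (-85.3, 8.07)]
False 2 8.065182868590586 5.529999999999999 43.35
```

Run:
```python
from push import *
b=float(open("bias.txt").read().split()[0]);print(fx()-b,tx())
env.movel(jig(-.125,y,Z),v=.05)
print(fx()-b)
env.movel(jig(-.125,y,.16),v=.15);env.wait(.15)
i=env.get_image("wrist");pickle.dump(i,open("im5.pkl","wb"))
c=i["pixels"][:,:,::-1][0:270,150:360];cv2.imwrite("pics/w5.png",cv2.resize(c,None,fx=2.2,fy=2.2,interpolation=cv2.INTER_CUBIC))
for x in(-.074,-.076):print((proj(i,jig(x,0,.042))-[150,0])*2.2)
t=env.get_image("top");cv2.imwrite("pics/t5.png",t["pixels"][:,:,::-1])
p=cv2.imread("pics/top0.png").astype(int);
for n,(u,v) in(("drop",(385,151)),("beak",(385,195)),("jar",(128,229))):
    print(n,np.abs(p[v-15:v+15,u-15:u+15]-t["pixels"][v-15:v+15,u-15:u+15,::-1].astype(int)).mean())
print(s()["time_s"])
```

```text
7.7006375330807835 -85.34184133889498
0.3630715590192188
[236.25349167 293.23395328]
[236.23989407 298.43062035]
drop 8.98
beak 4.270370370370371
jar 3.4322222222222223
45.6583
```

View pics/w5.png

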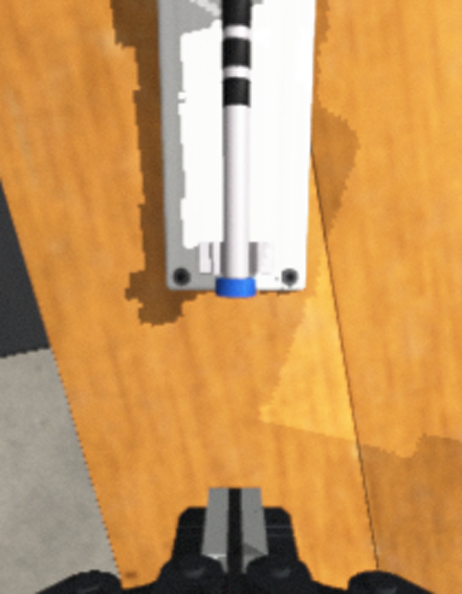

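```bash
python3 -c "
from cell import env
env.sign_off();print(env.state()['time_s'])"
```

```text
the job is handed in; nothing more can be done
the job is handed in; nothing more can be done
```

The holder is lying in the jig's groove with its nose against the hidden stop. I handed the job in at about 46 s, with the gripper well clear of it.

- **Laying in:** I took the 180 mm holder from the grey rest, not the shorter look-alike on the table. It touched down in the groove with about 4 N upward and almost no sideways force. The picture afterwards showed the nose and cap where predicted.
- **Pushing:** I pushed on the blue cap with closed fingers. Drag under the roller stayed at about 5.5 N. It then rose to 8.1 N over the last 1.5 mm or so, about 1.5 N/mm, which matches the sprung stop. I stopped there, about 2.5 N on the pad, with the nose at about x = 104 to 105 mm.
- **Last checks:** After I backed off, the picture showed the cap face at about x = -75 mm, as expected. There was a gap of about 2 mm between the cap and the rear post, so the force rise was not the cap hitting the post.
- **Checks that disagreed or were weak:**
  - The wrist and top cameras disagreed by 1 to 2 mm sideways. I corrected the groove position by 0.7 mm, and the touchdown forces supported that.
  - The dropper's patch in the before/after top images changed more than the others (9.0 grey levels, against 4.3 for the beaker and 3.4 for the jar). I put that down to the arm's shadow, because the arm never went low near it, but I did not look at that picture to confirm.
  - Touch with the stop after release rests on the force trace and the cap position, since the stop cannot be seen.

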